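Release the jammed sample tray of a photometer

TASK

The photometer's sample tray is latched shut. Take the long thin release rod (the one with the plain round handle) from the tool rack, push it straight down through the round hole in the top of the photometer until the hidden spring latch lets go and the sample tray springs out, then hang the rod back upright in the same rack slot it came from.

Things in the scene. Friction and masses are not known exactly. Their poses are not given: they have to be found in the camera images.
- rod_grip (a point): Centre of the release rod's handle, a black upright cylinder 20 mm across and 60 mm tall. 30 to 35 mm below this point is a steel collar 50 mm across; under it a steel shaft 8 mm across and 90 mm long, its tip 125 mm below this point. About 0.12 kg. z points up along the rod. It hangs by its collar in one slot of the tool rack; at the start its y axis runs along the row of slots.
- tool_rack: Fixed aluminium rack, top plate 105 mm above the bench; origin at bench level, under its middle slot. Three 29 mm round slots 90 mm apart along its y: 10 mm play round the rod, which hangs upright by its collar. The others hold a short key (flat handle) and a stubby tamper (mushroom handle), tops 155 mm above the bench; neither reaches the latch.
- release_hole (a point): Centre of a round hole, 29 mm across, in the photometer's flat top, at the top surface, 95 mm above the bench. x points to the tray side, z up. The photometer is a fixed white box, 220 x 180 mm; a grey panel 8 mm high starts 67 mm along x. The top is 5 mm thick, the box hollow below; a level latch pad, wider than the hole, lies 45 mm below the top surface.
- sample_tray (a joint): How far the photometer's sample tray is out, in m: 0 latched, 0.07 fully out. A spring drives it out within about 1 s once the latch pad under the hole is pressed down over 10 mm (rod tip 55 mm below the top surface). The pad stops at 30 mm (tip 75 mm below), is sprung (2 N at first, 3 to 5 N to trip) and rises when let go. The grey tray face, 92 x 38 mm, has no handle.
Things that resemble listed ones, but are neither listed nor needed, are in the scene too. What is shaped like the part that bears rod_grip but purple or red is not meant.

How it is judged:
By the outcome, as a careful person would: the job done as asked, in the order asked, and still so for the second after the job is handed in, with the robot touching nothing.
It also fails if it takes over 61 s, if anything falls off the work surface, if the arm or the gripper's body presses on something with over 40 N, if the wrist force passes 120 N, or if a joint passes its speed limit or range.

ROBOT

A 6-joint arm with a two-finger parallel gripper is mounted at the origin on the work surface. World frame = base frame: x ahead of the robot, y to its left, z up, the work surface at z = 0. Lengths are in mm, angles in rad, forces in N, time in s.
With the tool pointing down it reaches from about 300 to 775 mm from the base axis. Payload 14.6 kg.
Tool frame: the origin (TCP) lies midway between the tips of the shut fingers; the grasp point (between the pads) lies 19 mm behind it; x points along the fingers, y is the direction in which the jaws open and shut, and the axes are right-handed (so a half turn about x gives the same grasp; the last joint's range is limited). The gripper opens to 85 mm and grips with 20 to 120 N. Pads are 22 mm wide; open, the fingers measure 114 mm over their backs; the gripper's body (76 mm by 85 mm) begins 54 mm behind the grasp point. The pads swing forward as they close: fully open they stand 13 mm farther back than shut.
Start: joints at [-1.263, 0.3, 1.521, -0, 1.321, -0.067], TCP at [201.34, -511.812, 231.281] pointing down, gripper open.
Joint ranges: [-3.03, 3.03], [-0.79, 2.21], [0.23, 2.52], [-1.04, 4.18], [0, 3.07], [-2.55, 2.55]. Speed limits (rad/s): [2.22, 2.22, 2.57, 3.14, 3.14, 3.14].

INTERFACE

Orientations are given as a unit quaternion [x, y, z, w].
In Python, from workcell import ctrl, capture, workorder gives the robot as it stands.
- The arm moves only by the tool send_rows, never from a script. Its argument "rows" is a list of rows, each a list of 3 entries, a list of its own where there are three numbers: the closure in counts, from 0 (fully open) to 255 (shut), then the shift along the tool's x, y, z in cm, then the turn, a rotation vector about the tool's x, y, z in degrees. A call has 1 to 20 rows; each row shifts and turns the commanded pose from where the row before left it, along the tool's axes as they then stand; what a row does not reach is not made up. A row lasts 1/12 s, in which the tool goes at most 41.7 mm and 7.16 degrees, less where a joint would pass 70% of its speed; a pose out of reach is approached as far as the arm can. A call with a gripper value outside its range is refused whole. The fingers move at their own pace and stop on an object; "force" is the grip in N (left out, the last holds). Time passes only in rows, so rows that do not move let the fingers close. It gives the time, the measured TCP pose, the force and the opening at its end, in the units of the state.
- ctrl.get_obs(): the state, without advancing time (a new reading comes with each control period).
- capture(name): name is "scene" or "top" or "wrist"; returns a dict with "image" (480x640x3 uint8, red, green, blue), "camera_matrix" (3x3 intrinsics, pixels), "k1" (the pictures are not rectified: a ray, as slopes to the right and down, at radius r is drawn at 1 + k1 r^2 times it, then the intrinsics apply), "camera_from_world" (4x4, takes a point from world to camera coordinates); the wrist camera has in their place "hand_eye" (4x4, takes a point from camera to tool coordinates, whose origin is the TCP and whose axes are the tool frame's). Camera axes: x right, y down, z forward; pixel columns grow to the right and rows downward; lengths in mm; the calibration is good to about 2 mm. A picture is of the moment at which its call begins: read the wrist's pose just before it. There is no depth.
- workorder.sign_off(): hands the job in, once; it reports no verdict.
The state is a dict: "time_s": time; "qpos": joint angles; "dq": joint speeds; "tau": joint torques, N m; "position": TCP position; "tcp_rot": TCP orientation; "force": force on the tool from outside, world axes, zero at the start; "moment": the same for the moment, N m; "width": finger opening in mm.
Only numpy, scipy, OpenCV 4.12 (cv2) and the standard library are available. Lean on these libraries where they do the work, as an engineer would, in place of code of your own. Each camera call takes 0.05 s, during which the arm holds its last target.

## Working session

There is one attempt and no reset: what is moved stays moved. The work goes in short steps, Python scripts to look and compute and a tool call to move; the robot and the scene stay as the last step left them, time stands still between calls to the robot, and variables do not carry over. Pictures are saved under pics/ and viewed, and the job is handed in when it is done.

Besides the shell and the picture viewer there is one more tool, called after "Emit:" by a JSON object that holds its "method" and its "body". send_rows: Moves the arm, as the interface text tells. Its arguments: {"type":"object","properties":{"rows":{"type":"array","items":{"type":"array"}},"force":{"type":"number"}},"required":["rows"]}

```bash
mkdir -p pics; ls
python3 - <<'E'
from workcell import ctrl, capture, workorder
import cv2, pickle
o=ctrl.get_obs(); print(o)
d={}
for n in ("scene","top","wrist"):
    c=capture(n); d[n]=c
    cv2.imwrite(f"pics/{n}0.png",c["image"][:,:,::-1])
    print(n,{k:v for k,v in c.items() if k!="image"})
d["obs"]=o
pickle.dump(d,open("cap0.pkl","wb"))
E
```

```text
pics
{'time_s': 0.0, 'qpos': array([-1.26259510e+00,  3.00443614e-01,  1.52158735e+00, -1.26577545e-05,
        1.32069708e+00, -6.65797905e-02]), 'dq': array([-1.73165025e-04,  3.39930441e-04, -8.96597980e-04,  3.69478385e-04,
       -6.94575943e-04, -1.88830733e-05]), 'tau': array([-1.69355393e-03, -5.43504417e+01, -3.61791909e+01, -1.82250637e-04,
        4.13040325e-03,  1.03121045e-05]), 'position': array([ 201.27103247, -511.59649133,  230.73373888]), 'tcp_rot': array([-0.69467497, -0.13213001,  0.69478033, -0.13133407]), 'force': array([ 0.30788432, -0.59408531,  0.58322642]), 'moment': array([-0.00142726, -0.01245243, -0.01446449]), 'width': 85.52954305245355}
scene {'camera_matrix': array([[621.36455709,   0.        , 314.22001987],
       [  0.        , 621.36455709, 251.58829906],
       [  0.        ,   0.        ,   1.        ]]), 'k1': -0.13203565518224375, 'camera_from_world': array([[-3.42413741e-01,  9.39498333e-01,  9.78324154e-03,
         2.21474286e+02],
       [ 5.00373055e-01,  1.91161595e-01, -8.44443042e-01,
        -1.61683084e+02],
       [-7.95223010e-01, 
[... 576 characters left out ...]
215e-02, -9.97815050e-01,
         9.43458422e+02],
       [ 0.00000000e+00,  0.00000000e+00,  0.00000000e+00,
         1.00000000e+00]])}
wrist {'camera_matrix': array([[336.30866722,   0.        , 316.11251985],
       [  0.        , 336.30866722, 243.12364428],
       [  0.        ,   0.        ,   1.        ]]), 'k1': -0.040811076919792605, 'hand_eye': array([[-3.19934388e-05, -2.94200615e-01,  9.55743688e-01,
        -1.43200855e+02],
       [ 9.99999913e-01, -4.07942311e-04, -9.20994234e-05,
        -4.28589954e-01],
       [ 4.16983996e-04,  9.55743602e-01,  2.94200602e-01,
        -7.46303173e+01],
       [ 0.00000000e+00,  0.00000000e+00,  0.00000000e+00,
         1.00000000e+00]])}
```

View pics/scene0.png

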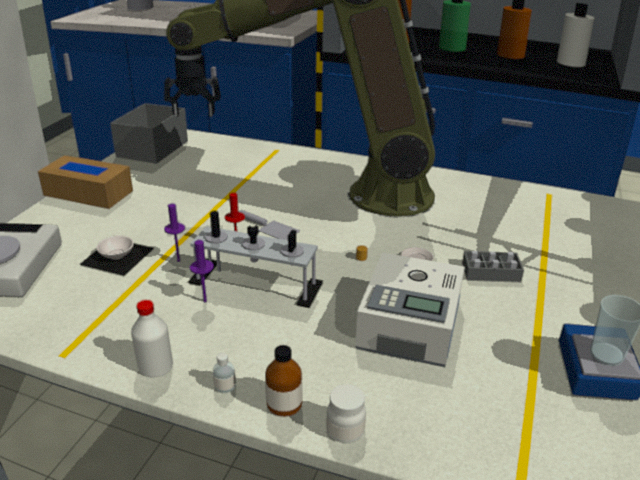

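View pics/top0.png

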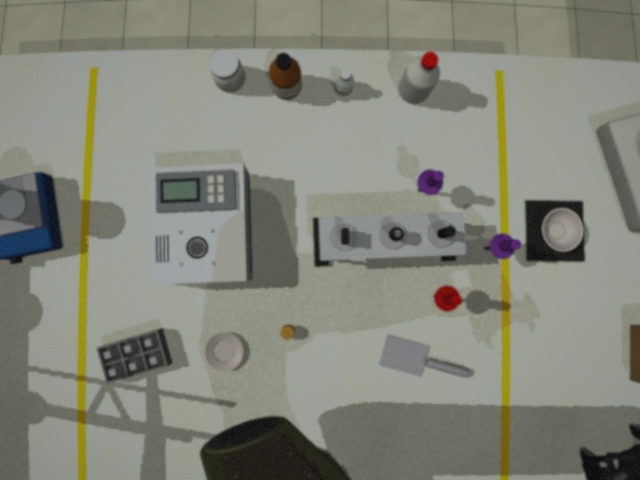

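View pics/wrist0.png

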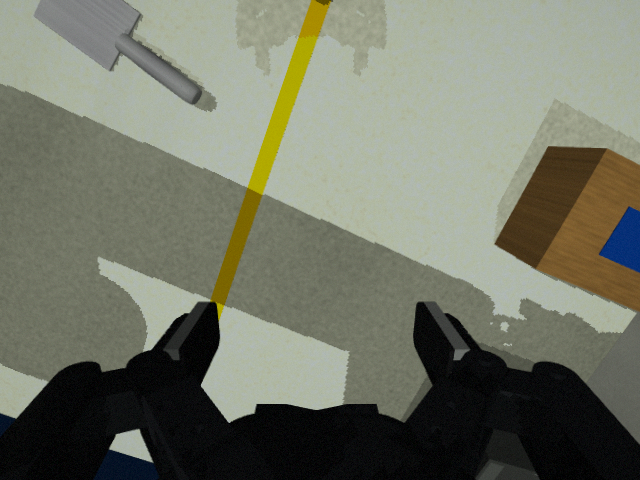

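Run:
```python
import cv2,numpy as np
a=cv2.imread("pics/scene0.png")[185:310,150:330]; b=cv2.imread("pics/top0.png")[150:320,300:530]; c=cv2.imread("pics/top0.png")[155:290,140:260]
cv2.imwrite("pics/c1.png",cv2.resize(a,None,fx=4.4,fy=4.4,interpolation=2))
cv2.imwrite("pics/c2.png",cv2.resize(b,None,fx=3.4,fy=3.4,interpolation=2))
cv2.imwrite("pics/c3.png",cv2.resize(c,None,fx=4.4,fy=4.4,interpolation=2))
```

```text
(no output)
```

View pics/c1.png

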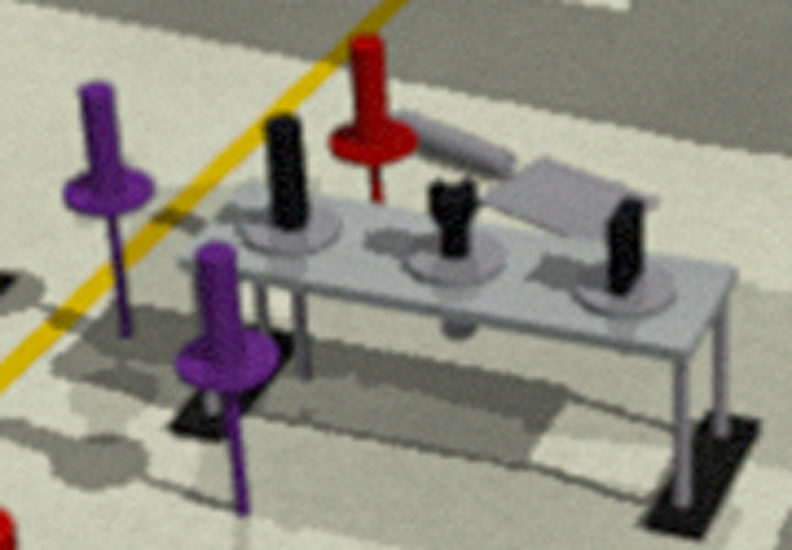

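View pics/c2.png

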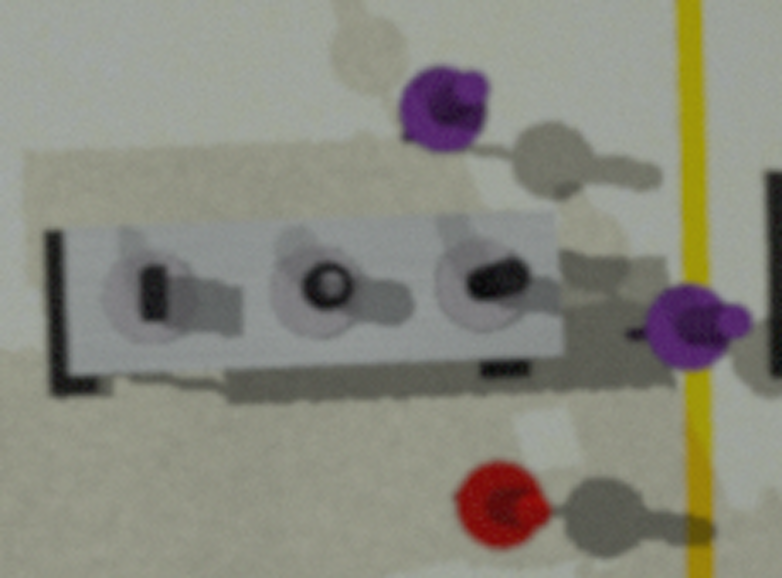

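View pics/c3.png

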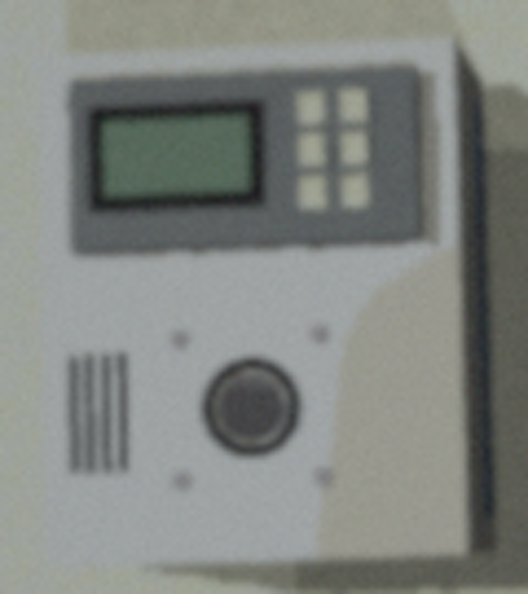

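```bash
cat > h.py <<'E'
import numpy as np,cv2,pickle
from scipy.spatial.transform import Rotation as R
def ray(c,uv,T=None):
    K=c["camera_matrix"]; k=c["k1"]
    x=cv2.undistortPoints(np.array([[uv]],float),K,np.array([k,0,0,0,0.]))[0,0]
    if T is None: T=np.linalg.inv(c["camera_from_world"])
    return T[:3,3],T[:3,:3]@np.array([x[0],x[1],1.])
def onz(c,uv,z,T=None):
    p,d=ray(c,uv,T); return p+d*(z-p[2])/d[2]
def tri(*rs):
    A=np.zeros((3,3));b=np.zeros(3)
    for p,d in rs:
        d=d/np.linalg.norm(d);M=np.eye(3)-np.outer(d,d);A+=M;b+=M@p
    return np.linalg.solve(A,b)
def wristT(o,c):
    T=np.eye(4);T[:3,:3]=R.from_quat(o["tcp_rot"]).as_matrix();T[:3,3]=o["position"]
    return T@c["hand_eye"]
def proj(c,P,T=None):
    C=c["camera_from_world"] if T is None else np.linalg.inv(T)
    q=C@np.append(P,1); x=q[:2]/q[2]; x=x*(1+c["k1"]*(x@x)); K=c["camera_matrix"]
    return x*K[0,0]+K[:2,2]
E
python3 - <<'E'
from h import *
np.set_printoptions(precision=1,suppress=True)
d=pickle.load(open("cap0.pkl","rb"));t,s=d["top"],d["scene"]
c2=lambda x,y:(300+(x+.5)/3.4-.5,150+(y+.5)/3.4-.5)
c1=lambda x,y:(150+(x+.5)/4.4-.5,185+(y+.5)/4.4-.5)
c3=lambda x,y:(140+(x+.5)/4.4-.5,155+(y+.5)/4.4-.5)
print("rod collar top",onz(t,c2(480,286),110),"scene",onz(s,c1(291,229),110))
print("rod top tri",tri(ray(t,c2(514,275)),ray(s,c1(284,121))), onz(t,c2(514,275),170),onz(s,c1(284,121),170))
print("mid collar",onz(t,c2(319,290),110),onz(s,c1(455,257),110),"key",onz(t,c2(150,297),110),onz(s,c1(625,289),110))
print("mid top",onz(t,c2(330,286),155),"key top",onz(t,c2(154,293),155))
for n,a,b in (("purp1 collar",(443,109),(108,190)),("purp2",(688,327),(228,358)),("red",(502,505),(374,141)),("p1 top",(471,87),(97,88)),("p2 top",(735,321),(215,250)),("red top",(532,508),(367,40))):
    for bb in (b,):
        # combos
        print(n,"with scene",b,tri(ray(t,c2(*a)),ray(s,c1(*b))),onz(t,c2(*a),110))
print("swap p1-> scene p2",tri(ray(t,c2(443,109)),ray(s,c1(228,358))),tri(ray(t,c2(688,327)),ray(s,c1(108,190))))
print("hole",onz(t,c3(252,406),95),"scene",onz(s,(418,275),95))
for n,p in(("TL",(72,80)),("TR",(417,66)),("BR",(421,240)),("BL",(74,253))):print("panel",n,onz(t,c3(*p),103))
for n,p in(("box br",(472,553)),("box tr",(457,40))):print(n,onz(t,c3(*p),95))
print("rack corners",[onz(t,c2(*p),105) for p in((68,233),(556,213),(563,355),(70,374))])
E
```

```text
rod collar top [ 542.3 -275.5  110. ] scene [ 546.  -271.7  110. ]
rod top tri [ 542.4 -274.6  170.5] [ 543.1 -276.6  170. ] [ 541.8 -272.8  170. ]
mid collar [ 539.5 -187.5  110. ] [ 541.  -182.5  110. ] key [535.1 -96.3 110. ] [538.5 -92.3 110. ]
mid top [ 538.1 -185.4  155. ] key top [533.9 -95.3 155. ]
purp1 collar with scene (108, 190) [ 642.2 -273.   175.8] [ 639.  -256.5  110. ]
purp2 with scene (228, 358) [ 513.4 -386.2    3.5] [ 520.7 -391.2  110. ]
red with scene (374, 141) [ 422.5 -289.1   93.7] [ 424.1 -286.5  110. ]
p1 top with scene (97, 88) [ 642.6 -272.7  229.2] [ 651.4 -272.2  110. ]
p2 top with scene (215, 250) [ 513.1 -385.9   73.9] [ 524.1 -418.   110. ]
red top with scene (367, 40) [ 424.7 -287.3  156.8] [ 422.5 -303.   110. ]
swap p1-> scene p2 [ 641.4 -258.9   94.4] [ 521.2 -396.9   93.9]
hole [516.1 175.4  95. ] scene [512.1 179.8  95. ]
panel TL [653.9 254.4 103. ]
panel TR [660.  106.8 103. ]
panel BR [585.9 103.6 103. ]
panel BL [579.8 251.  103. ]
box br [455.   81.3  95. ]
box tr [673.1  91.2  95. ]
rack corners [array([569.9, -52.2, 105. ]), array([ 583.1, -319.9,  105. ]), array([ 505.3, -322.6,  105. ]), array([493.7, -53.7, 105. ])]
```

Run:
```python
from h import *
np.set_printoptions(precision=3,suppress=True)
d=pickle.load(open("cap0.pkl","rb"));o=d["obs"]
M=R.from_quat(o["tcp_rot"]).as_matrix();print(M)
# target: x=-z, choose tool y = world -y? or x ; right-handed z = x cross y
for ty in ([0,-1,0],[0,1,0],[1,0,0],[-1,0,0]):
    x=np.array([0,0,-1.]);ty=np.array(ty,float);z=np.cross(x,ty)
    G=np.stack([x,ty,z],1); print(ty,z,np.degrees(R.from_matrix(M.T@G).as_rotvec()))
```

```text
[[-0.     0.366 -0.931]
 [ 0.001 -0.931 -0.366]
 [-1.    -0.001 -0.   ]]
[ 0. -1.  0.] [-1. -0. -0.] [21.474  0.009  0.065]
[0. 1. 0.] [ 1. -0.  0.] [-158.526   -0.091    0.012]
[1. 0. 0.] [ 0. -1.  0.] [-68.526  -0.042   0.055]
[-1.  0.  0.] [0. 1. 0.] [111.474   0.061   0.047]
```

Emit:
{"method": "send_rows", "body": {"rows": [[0,[0,0,0],[7.1,0,0]],[0,[0,0,0],[7.1,0,0]],[0,[0,0,0],[7.1,0,0]],[0,[0,-1.6,-2.3],[0.2,0,0]],[0,[0,-1.6,-2.3],[0,0,0]],[0,[0,-1.6,-2.3],[0,0,0]],[0,[0,-1.6,-2.3],[0,0,0]],[0,[0,-1.6,-2.3],[0,0,0]],[0,[0,-1.6,-2.3],[0,0,0]],[0,[0,-1.6,-2.3],[0,0,0]],[0,[0,-1.6,-2.3],[0,0,0]],[0,[0,-1.6,-2.3],[0,0,0]],[0,[0,-1.6,-2.3],[0,0,0]],[0,[0,-1.6,-2.3],[0,0,0]],[0,[0,-1.6,-2.3],[0,0,0]],[0,[0,-1.6,-2.3],[0,0,0]],[0,[0,-1.6,-2.3],[0,0,0]],[0,[0,-1.0,-1.5],[0,0,0]]]}}

```text
time_s: 1.65
position: [540.0, -276.1, 230.9]
tcp_rot: [-0.707, -0.0, 0.707, -0.0]
force: [-0.1, -0.5, 0.7]
width: 85.4
```

```bash
cat > snap.py <<'E'
import sys
from h import *
from workcell import ctrl,capture
tag=sys.argv[1]
for n in sys.argv[2:]:
    o=ctrl.get_obs();c=capture(n);c["obs"]=o
    pickle.dump(c,open(f"{n}{tag}.pkl","wb")); cv2.imwrite(f"pics/{n}{tag}.png",c["image"][:,:,::-1])
o=ctrl.get_obs()
np.set_printoptions(precision=2,suppress=True)
print(o["time_s"],o["position"],R.from_quat(o["tcp_rot"]).as_matrix().ravel(),o["force"],o["width"],o["qpos"])
E
python3 snap.py 1 wrist
```

```text
1.7 [ 541.44 -274.85  230.72] [ 0.  0. -1.  0. -1. -0. -1. -0. -0.] [2.9  1.71 0.06] 85.56736620624275 [-0.53  0.43  1.35  0.    1.37  1.04]
```

View pics/wrist1.png

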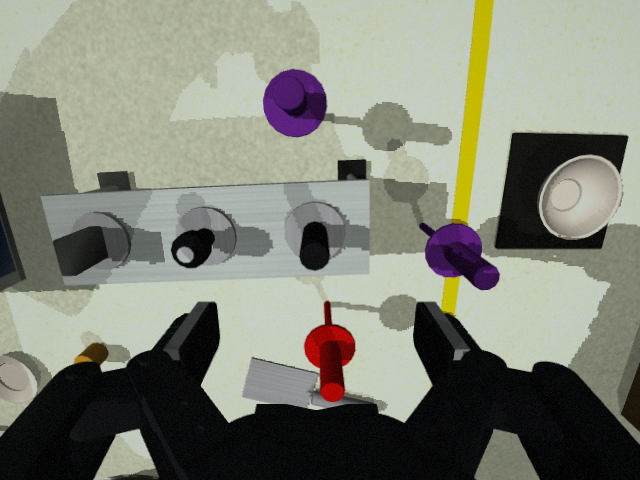

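Run:
```python
from h import *
np.set_printoptions(precision=1,suppress=True)
c=pickle.load(open("wrist1.pkl","rb"));T=wristT(c["obs"],c)
im=cv2.imread("pics/wrist1.png")[180:300,240:400];cv2.imwrite("pics/c4.png",cv2.resize(im,None,fx=5,fy=5,interpolation=2))
print(c["obs"]["position"])
for u in((315,260),):print("top",onz(c,u,170,T))
print("collar",onz(c,(315,231),110,T))
```

```text
[ 540.  -276.1  230.9]
top [ 540.3 -275.1  170. ]
collar [ 543.5 -274.9  110. ]
```

View pics/c4.png

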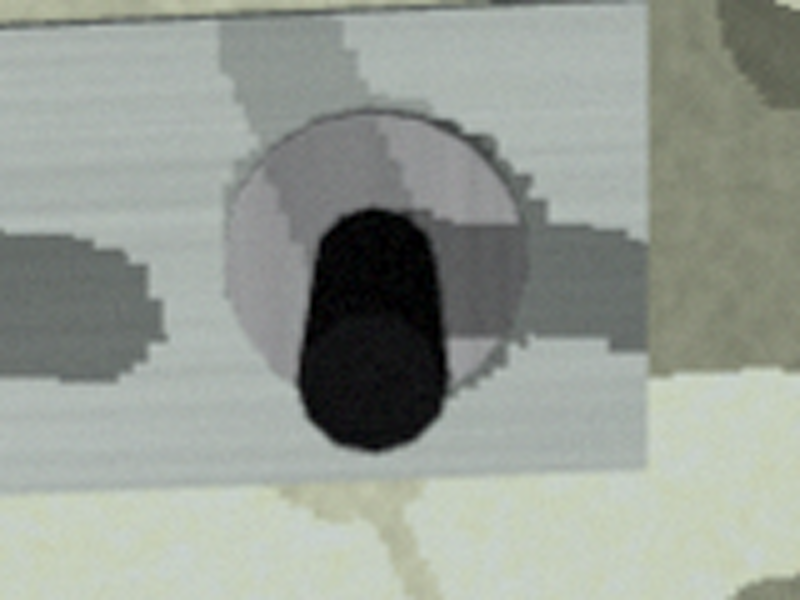

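Emit:
{"method": "send_rows", "body": {"rows": [[0,[1.3,0,-0.1],[0,0,0]],[0,[1.3,0,0],[0,0,0]],[0,[1.3,0,0],[0,0,0]],[0,[1.3,0,0],[0,0,0]],[0,[1.3,0,0],[0,0,0]],[0,[1.3,0,0],[0,0,0]],[0,[1.3,0,0],[0,0,0]],[0,[1.0,0,0],[0,0,0]],[0,[0.5,0,0],[0,0,0]],[0,[0,0,0],[0,0,0]],[0,[0,0,0],[0,0,0]]]}}

```text
time_s: 2.62
position: [539.5, -278.0, 125.6]
tcp_rot: [0.707, -0.0, -0.707, -0.0]
force: [-0.3, 1.2, 0.6]
width: 85.6
```

```bash
python3 snap.py 2 wrist scene
```

```text
2.7167 [ 539.68 -278.08  126.1 ] [ 0. -0. -1. -0. -1.  0. -1.  0. -0.] [-0.18  0.58  0.56] 85.46857023831838 [-0.54  0.52  1.46 -0.    1.16  1.04]
```

View pics/wrist2.png

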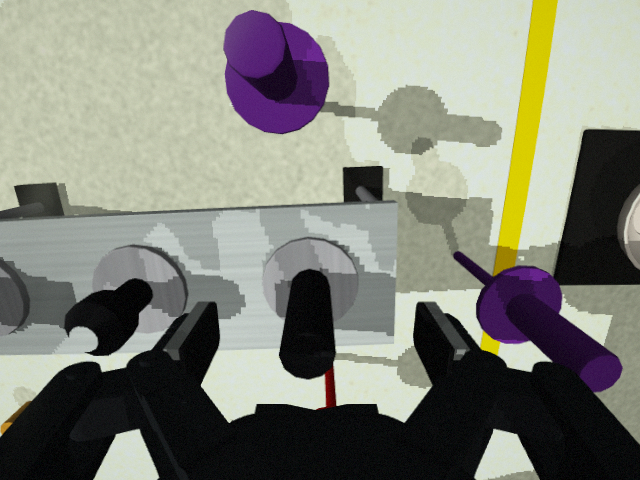

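View pics/scene2.png

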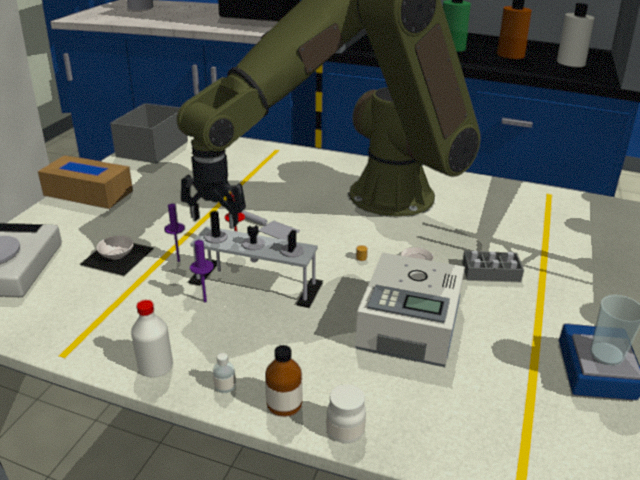

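Run:
```python
from h import *
np.set_printoptions(precision=1,suppress=True)
c=pickle.load(open("wrist2.pkl","rb"));T=wristT(c["obs"],c)
print(onz(c,(307,357),170,T),onz(c,(310.5,282),110,T), proj(c,np.array([542,-275,110.]),T))
c=pickle.load(open("wrist1.pkl","rb"));T=wristT(c["obs"],c);print(proj(c,np.array([542,-275,110.]),T))
```

```text
[ 542.5 -274.5  170. ] [ 544.2 -274.8  110. ] [310.9 286. ]
[315.1 232.8]
```

Emit:
{"method": "send_rows", "body": {"rows": [[0,[0,-0.34,-0.33],[0,0,0]],[0,[0,0,0],[0,0,0]],[0,[0,0,0],[0,0,0]]]}}

```text
time_s: 2.97
position: [543.0, -274.3, 125.6]
tcp_rot: [0.707, -0.0, -0.707, 0.0]
force: [0.5, -0.7, -0.7]
width: 85.4
```

```bash
python3 snap.py 3 wrist
```

```text
3.0167 [ 542.84 -274.36  125.52] [ 0. -0. -1. -0. -1.  0. -1.  0. -0.] [-0.75  0.17 -0.8 ] 85.20531298170039 [-0.53  0.53  1.46 -0.    1.16  1.04]
```

Emit:
{"method": "send_rows", "body": {"force": 60, "rows": [[255,[0,0,0],[0,0,0]],[255,[0,0,0],[0,0,0]],[255,[0,0,0],[0,0,0]],[255,[0,0,0],[0,0,0]],[255,[0,0,0],[0,0,0]],[255,[0,0,0],[0,0,0]],[255,[0,0,0],[0,0,0]],[255,[0,0,0],[0,0,0]],[255,[0,0,0],[0,0,0]],[255,[0,0,0],[0,0,0]],[255,[0,0,0],[0,0,0]],[255,[0,0,0],[0,0,0]]]}}

```text
time_s: 4.02
position: [542.7, -274.6, 125.4]
tcp_rot: [0.707, -0.0, -0.707, -0.0]
force: [0.3, -2.2, 2.1]
width: 18.3
```

```bash
python3 snap.py 4 wrist
```

```text
4.0667 [ 542.76 -274.59  125.4 ] [ 0. -0. -1. -0. -1.  0. -1.  0. -0.] [-0.18 -1.81  1.96] 18.260395001464502 [-0.53  0.53  1.46 -0.    1.16  1.04]
```

View pics/wrist4.png

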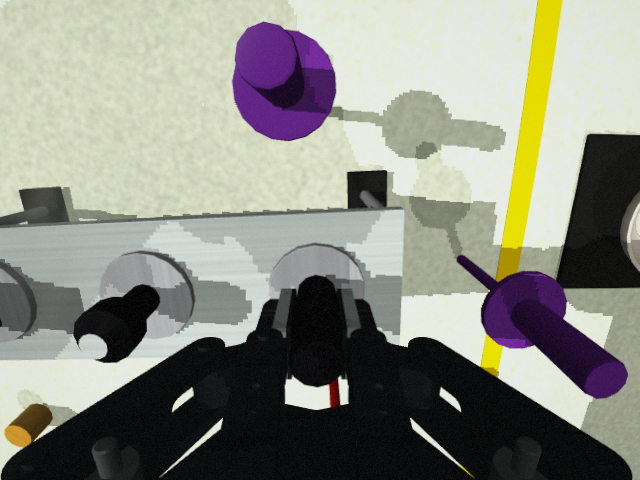

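Emit:
{"method": "send_rows", "body": {"rows": [[255,[-0.5,0,0],[0,0,0]],[255,[-1,0,0],[0,0,0]],[255,[-1.5,0,0],[0,0,0]],[255,[-2,0,0],[0,0,0]],[255,[-2,0,0],[0,0,0]],[255,[-2,0,0],[0,0,0]],[255,[-2,0,0],[0,0,0]],[255,[-2,0,0],[0,0,0]],[255,[-2,0,0],[0,0,0]],[255,[-1.5,0,0],[0,0,0]],[255,[-0.5,0,0],[0,0,0]],[255,[0,0,0],[0,0,0]],[255,[0,0,0],[0,0,0]]]}}

```text
time_s: 5.15
position: [542.5, -274.3, 294.7]
tcp_rot: [-0.707, -0.0, 0.707, 0.0]
force: [-0.2, 0.1, -2.4]
width: 18.6
```

```bash
python3 snap.py 5 wrist scene top
```

```text
5.3 [ 542.46 -274.32  294.08] [-0. -0. -1.  0. -1.  0. -1. -0.  0.] [ 0.48 -0.36 -1.41] 18.59332573091099 [-0.53  0.4   1.25  0.    1.5   1.04]
```

View pics/wrist5.png

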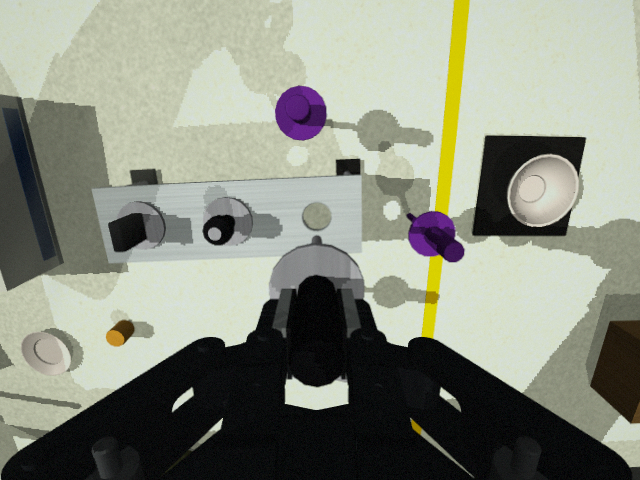

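View pics/scene5.png

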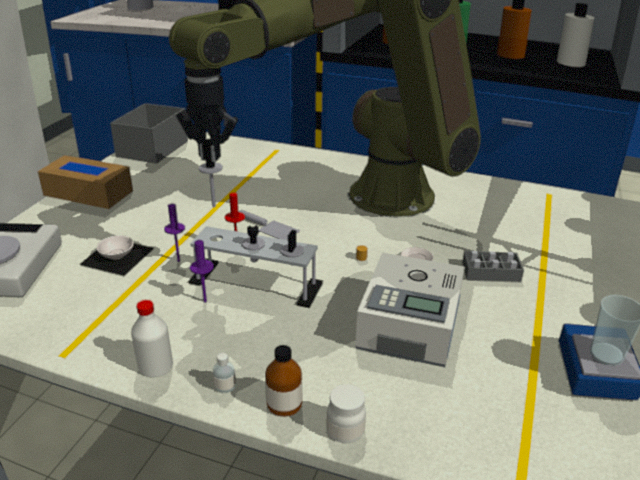

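View pics/top5.png

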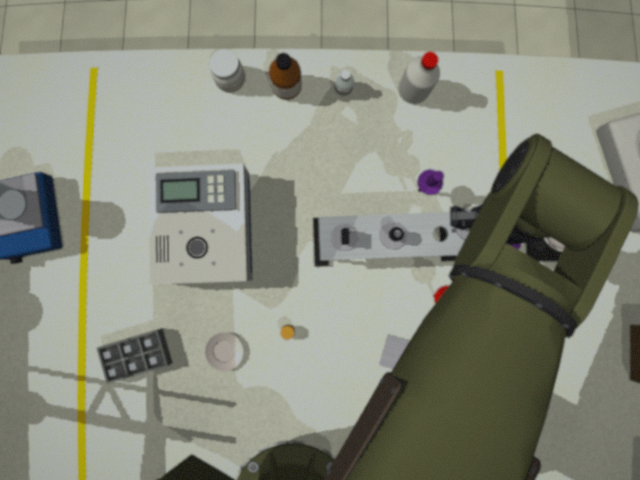

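Run:
```python
from h import *
np.set_printoptions(precision=1,suppress=True)
c=pickle.load(open("wrist5.pkl","rb"));T=wristT(c["obs"],c)
print("slot wrist",onz(c,(317,216),105,T)); t=pickle.load(open("top5.pkl","rb"));print("slot top",onz(t,(441.5,233.7),105))
print("tip",onz(c,(317,240),c["obs"]["position"][2]-110.4,T))
im=cv2.imread("pics/wrist5.png")[190:290,250:390];cv2.imwrite("pics/c5.png",cv2.resize(im,None,fx=5.7,fy=5.7,interpolation=2))
im=cv2.imread("pics/scene5.png")[135:220,180:245];cv2.imwrite("pics/c6.png",cv2.resize(im,None,fx=6,fy=6,interpolation=2))
im=cv2.imread("pics/top5.png")[190:270,380:480];cv2.imwrite("pics/c7.png",cv2.resize(im,None,fx=6,fy=6,interpolation=2))
```

```text
slot wrist [ 543.1 -274.9  105. ]
slot top [ 542.8 -278.2  105. ]
tip [ 541.4 -274.7  184.3]
```

View pics/c5.png

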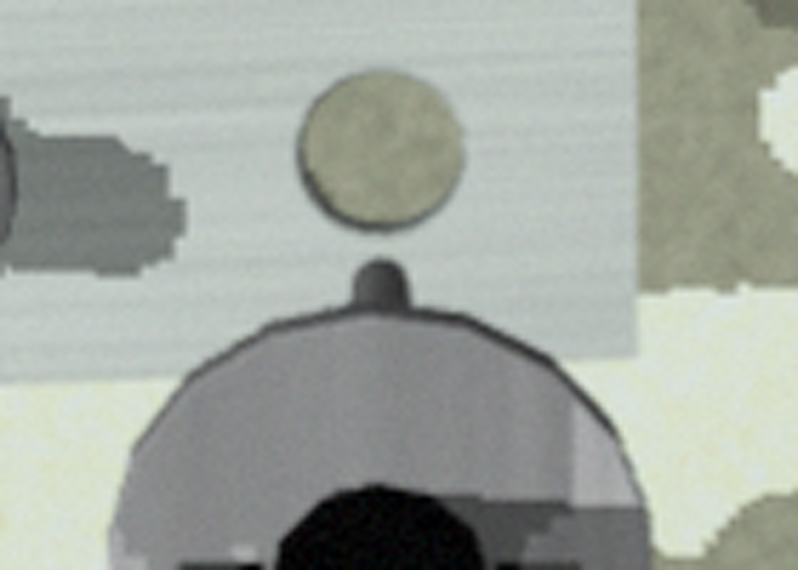

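View pics/c6.png

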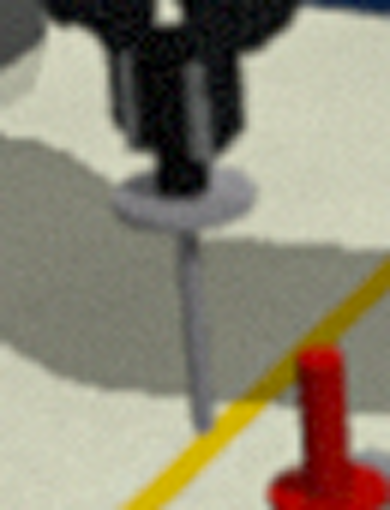

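View pics/c7.png

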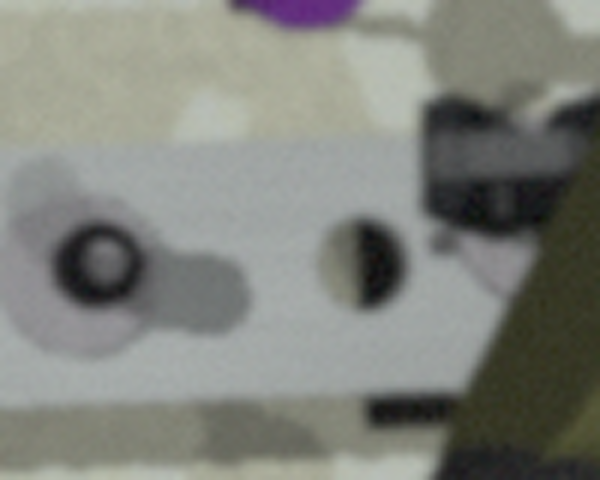

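Emit:
{"method": "send_rows", "body": {"rows": [[255,[0,-1,0.05],[0,0,0]],[255,[0,-2,0.1],[0,0,0]],[255,[0,-3,0.2],[0,0,0]],[255,[0,-3,0.2],[0,0,0]],[255,[0,-3,0.2],[0,0,0]],[255,[0,-3,0.2],[0,0,0]],[255,[0,-3,0.2],[0,0,0]],[255,[0,-3,0.2],[0,0,0]],[255,[0,-3,0.2],[0,0,0]],[255,[0,-3,0.2],[0,0,0]],[255,[0,-3,0.2],[0,0,0]],[255,[0,-3,0.2],[0,0,0]],[255,[0,-3,0.2],[0,0,0]],[255,[0,-3,0.2],[0,0,0]],[255,[0,-3,0.1],[0,0,0]],[255,[0,-2,0],[0,0,0]],[255,[0,-1,0],[0,0,0]],[255,[0,0,0],[0,0,0]],[255,[0,0,0],[0,0,0]]]}}

```text
time_s: 6.88
position: [516.1, 175.4, 295.0]
tcp_rot: [-0.707, 0.0, 0.707, -0.0]
force: [-0.1, -0.5, -1.8]
width: 18.5
```

```bash
python3 snap.py 6 wrist scene top
```

```text
7.0333 [516.46 174.51 295.27] [-0. -0. -1. -0. -1.  0. -1.  0.  0.] [ 0.57 -0.13 -1.52] 18.973952946962996 [ 0.26  0.25  1.44 -0.    1.46  1.83]
```

View pics/wrist6.png

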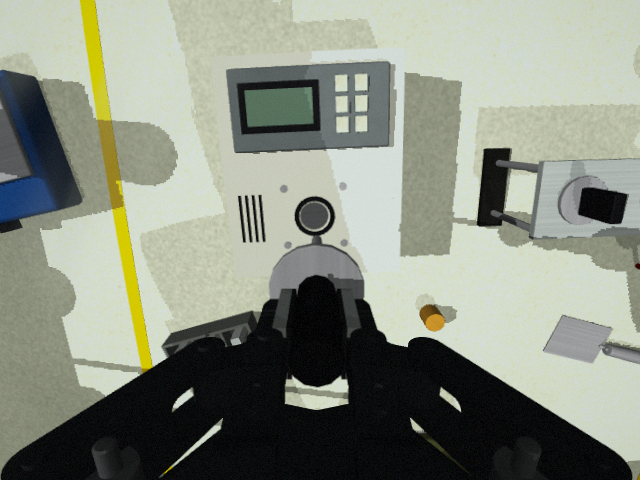

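View pics/scene6.png

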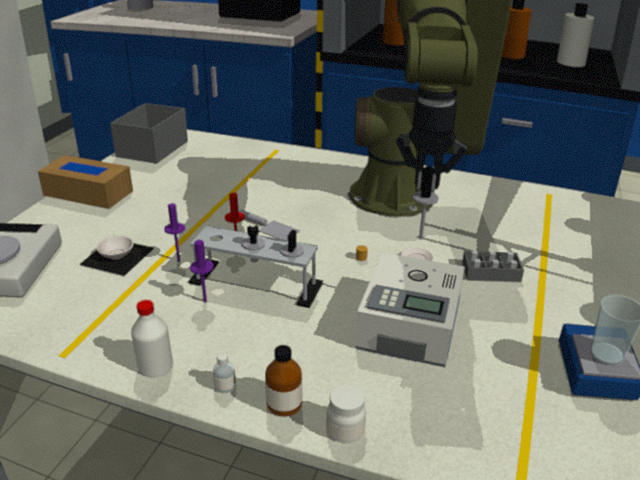

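Run:
```python
from h import *
np.set_printoptions(precision=1,suppress=True)
c=pickle.load(open("wrist6.pkl","rb"));T=wristT(c["obs"],c)
print("hole wrist",onz(c,(314.3,216),95,T),"tip",onz(c,(317,240),c["obs"]["position"][2]-110.4,T),c["obs"]["position"])
print([onz(c,u,95,T) for u in((301,216),(335,216),(314,196),(314,236))])
im=cv2.imread("pics/wrist6.png")[180:280,250:390];cv2.imwrite("pics/c8.png",cv2.resize(im,None,fx=5.7,fy=5.7,interpolation=2))
```

```text
hole wrist [514.5 177.5  95. ] tip [515.1 175.  184.6] [516.1 175.4 295. ]
[array([514.5, 191.3,  95. ]), array([514.5, 155.9,  95. ]), array([535.4, 177.7,  95. ]), array([492.8, 177.8,  95. ])]
```

View pics/c8.png

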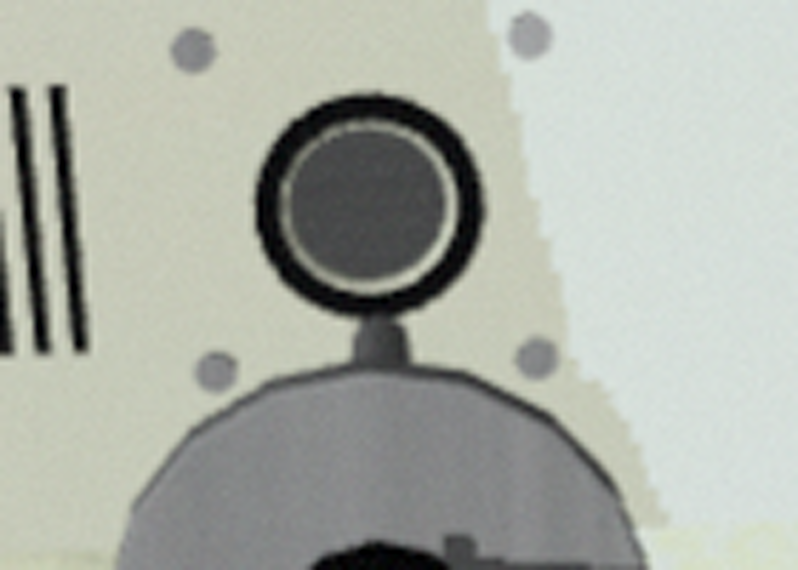

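Emit:
{"method": "send_rows", "body": {"rows": [[255,[0,-0.18,0.12],[0,0,0]],[255,[1.5,0,0],[0,0,0]],[255,[1.5,0,0],[0,0,0]],[255,[1.5,0,0],[0,0,0]],[255,[1.5,0,0],[0,0,0]],[255,[1.5,0,0],[0,0,0]],[255,[0.7,0,0],[0,0,0]],[255,[0,0,0],[0,0,0]],[255,[0,0,0],[0,0,0]]]}}

```text
time_s: 7.78
position: [515.3, 177.1, 213.8]
tcp_rot: [0.707, -0.0, -0.707, -0.0]
force: [-0.6, 0.1, -1.0]
width: 18.9
```

```bash
python3 snap.py 7 wrist scene top
python3 - <<'E'
import cv2,numpy as np
a=cv2.imread("pics/scene7.png")[170:300,340:490];a=cv2.resize(a,None,fx=2.66,fy=2.66,interpolation=2)
b=cv2.imread("pics/wrist7.png")[130:330,220:420];b=cv2.resize(b,(346,346),interpolation=2)
cv2.imwrite("pics/c9.png",np.hstack([a[:345],b[:345]]))
E
```

```text
7.9333 [515.55 177.36 214.33] [ 0. -0. -1.  0. -1.  0. -1. -0. -0.] [-1.08 -0.2  -0.77] 18.50281038858833 [0.26 0.3  1.56 0.   1.28 1.84]
```

View pics/c9.png

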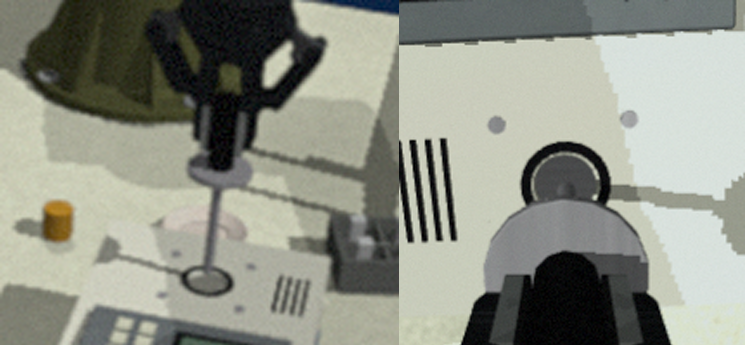

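Emit:
{"method": "send_rows", "body": {"rows": [[255,[1,0,0],[0,0,0]],[255,[1,0,0],[0,0,0]],[255,[1,0,0],[0,0,0]],[255,[1,0,0],[0,0,0]],[255,[0.8,0,0],[0,0,0]],[255,[0.5,0,0],[0,0,0]],[255,[0.5,0,0],[0,0,0]],[255,[0.5,0,0],[0,0,0]],[255,[0.4,0,0],[0,0,0]],[255,[0.3,0,0],[0,0,0]],[255,[0,0,0],[0,0,0]],[255,[0,0,0],[0,0,0]],[255,[0,0,0],[0,0,0]],[255,[0,0,0],[0,0,0]]]}}

```text
time_s: 9.1
position: [515.3, 177.4, 143.6]
tcp_rot: [0.707, -0.0, -0.707, -0.0]
force: [-2.2, -1.0, 2.7]
width: 18.5
```

```bash
python3 snap.py 8 wrist scene top
python3 - <<'E'
import cv2,numpy as np
a=cv2.imread("pics/scene8.png")[170:370,340:490];a=cv2.resize(a,None,fx=2.66,fy=2.66,interpolation=2)
b=cv2.imread("pics/top8.png")[130:330,120:300];b=cv2.resize(b,None,fx=2.22,fy=2.66,interpolation=2)
cv2.imwrite("pics/c10.png",np.hstack([a,b]))
E
```

```text
9.25 [515.25 177.31 143.46] [ 0. -0. -1.  0. -1.  0. -1. -0. -0.] [-2.21 -0.27  1.57] 18.731725594999872 [ 0.26  0.38  1.63 -0.    1.13  1.84]
```

View pics/c10.png

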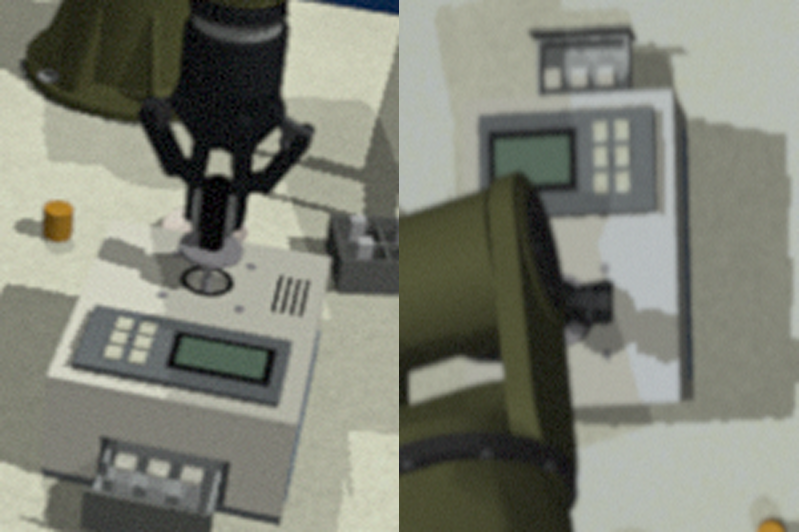

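Emit:
{"method": "send_rows", "body": {"rows": [[255,[-0.5,0,0],[0,0,0]],[255,[-1,0,0],[0,0,0]],[255,[-1,0,0],[0,0,0]],[255,[-1.5,0,0],[0,0,0]],[255,[-2,0,0],[0,0,0]],[255,[-2,0,0],[0,0,0]],[255,[-2,0,0],[0,0,0]],[255,[-2,0,0],[0,0,0]],[255,[-1.5,0,0],[0,0,0]],[255,[-1,0,0],[0,0,0]],[255,[-0.6,0,0],[0,0,0]],[255,[0,0,0],[0,0,0]],[255,[0,0,0],[0,0,0]]]}}

```text
time_s: 10.33
position: [515.1, 177.3, 293.8]
tcp_rot: [-0.707, 0.0, 0.707, 0.0]
force: [0.1, -0.5, -1.0]
width: 18.8
```

Emit:
{"method": "send_rows", "body": {"rows": [[255,[0,1,-0.05],[0,0,0]],[255,[0,2,-0.1],[0,0,0]],[255,[0,3,-0.2],[0,0,0]],[255,[0,3,-0.2],[0,0,0]],[255,[0,3,-0.2],[0,0,0]],[255,[0,3,-0.2],[0,0,0]],[255,[0,3,-0.2],[0,0,0]],[255,[0,3,-0.2],[0,0,0]],[255,[0,3,-0.2],[0,0,0]],[255,[0,3,-0.2],[0,0,0]],[255,[0,3,-0.2],[0,0,0]],[255,[0,3,-0.2],[0,0,0]],[255,[0,3,-0.2],[0,0,0]],[255,[0,3,-0.2],[0,0,0]],[255,[0,3,-0.2],[0,0,0]],[255,[0,2,0],[0,0,0]],[255,[0,1.2,0],[0,0,0]],[255,[0,0,0],[0,0,0]],[255,[0,0,0],[0,0,0]],[255,[0,0,0],[0,0,0]]]}}

```text
time_s: 12.0
position: [542.5, -273.8, 294.1]
tcp_rot: [-0.707, -0.0, 0.707, 0.0]
force: [0.5, -0.2, -1.7]
width: 18.2
```

```bash
python3 snap.py 9 wrist scene top
```

```text
12.15 [ 542.68 -273.73  294.5 ] [ 0.  0. -1. -0. -1. -0. -1.  0. -0.] [-0.33  0.62 -1.13] 18.492141220299793 [-0.53  0.4   1.25  0.    1.5   1.04]
```

View pics/wrist9.png

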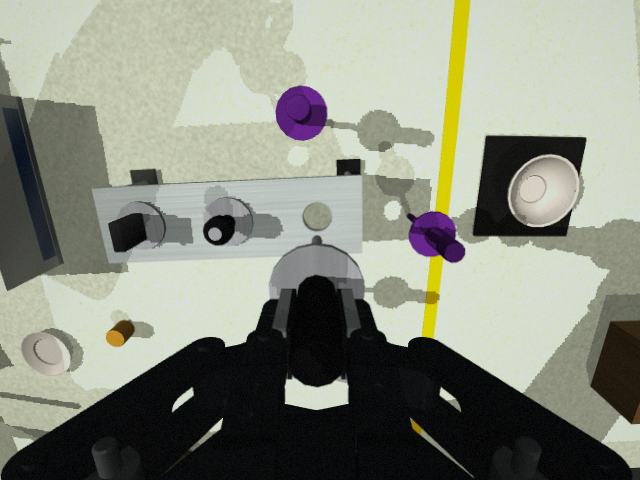

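View pics/scene9.png

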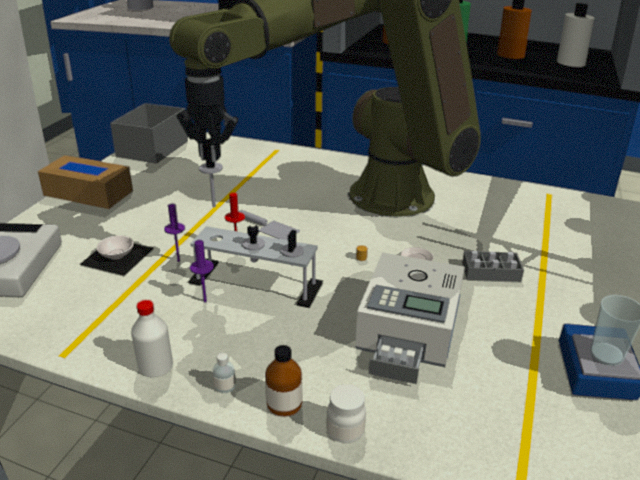

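Emit:
{"method": "send_rows", "body": {"rows": [[255,[0,0.1,0],[0,0,0]],[255,[1,0,0],[0,0,0]],[255,[1.5,0,0],[0,0,0]],[255,[1.5,0,0],[0,0,0]],[255,[1.5,0,0],[0,0,0]],[255,[1.5,0,0],[0,0,0]],[255,[1.5,0,0],[0,0,0]],[255,[1.5,0,0],[0,0,0]],[255,[1.5,0,0],[0,0,0]],[255,[1.5,0,0],[0,0,0]],[255,[1.5,0,0],[0,0,0]],[255,[1,0,0],[0,0,0]],[255,[0.4,0,0],[0,0,0]],[255,[0.3,0,0],[0,0,0]],[255,[0,0,0],[0,0,0]],[255,[0,0,0],[0,0,0]],[255,[0,0,0],[0,0,0]]]}}

```text
time_s: 13.57
position: [542.8, -275.8, 133.1]
tcp_rot: [0.707, -0.0, -0.707, 0.0]
force: [-0.1, -0.3, -0.7]
width: 19.0
```

```bash
python3 snap.py 10 wrist scene
```

```text
13.6667 [ 542.71 -275.79  132.91] [ 0. -0. -1. -0. -1.  0. -1.  0. -0.] [-0.4  -0.58 -1.89] 18.66486311070478 [-0.53  0.52  1.45  0.    1.17  1.04]
```

View pics/wrist10.png

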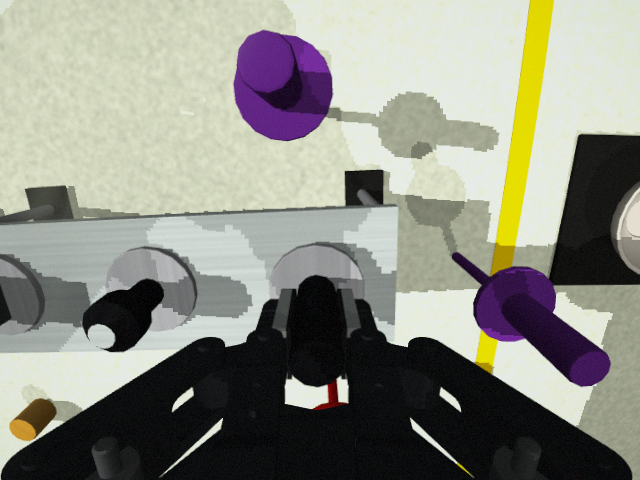

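Emit:
{"method": "send_rows", "body": {"rows": [[255,[0.4,0,0],[0,0,0]],[255,[0.2,0,0],[0,0,0]],[255,[0.1,0,0],[0,0,0]],[255,[0,0,0],[0,0,0]],[255,[0,0,0],[0,0,0]],[255,[0,0,0],[0,0,0]]]}}

```text
time_s: 14.17
position: [542.4, -275.7, 125.4]
tcp_rot: [-0.707, 0.0, 0.707, 0.0]
force: [-2.7, 0.5, 4.2]
width: 18.6
```

```bash
python3 snap.py 11 wrist
```

```text
14.2167 [ 542.44 -275.7   125.4 ] [-0. -0. -1. -0. -1.  0. -1.  0.  0.] [-3.27  1.08  3.76] 18.81621256244697 [-0.53  0.53  1.46 -0.    1.16  1.04]
```

Emit:
{"method": "send_rows", "body": {"rows": [[180,[0,0,0],[0,0,0]],[160,[0,0,0],[0,0,0]],[140,[0,0,0],[0,0,0]],[120,[0,0,0],[0,0,0]],[80,[0,0,0],[0,0,0]],[40,[0,0,0],[0,0,0]],[0,[0,0,0],[0,0,0]],[0,[0,0,0],[0,0,0]],[0,[0,0,0],[0,0,0]],[0,[0,0,0],[0,0,0]],[0,[0,0,0],[0,0,0]],[0,[0,0,0],[0,0,0]]]}}

```text
time_s: 15.22
position: [542.5, -275.7, 125.3]
tcp_rot: [-0.707, 0.0, 0.707, 0.0]
force: [0.4, -0.1, -0.4]
width: 85.5
```

```bash
python3 snap.py 12 wrist
```

```text
15.2667 [ 542.48 -275.68  125.28] [-0. -0. -1.  0. -1.  0. -1. -0.  0.] [ 1.29 -0.63  0.3 ] 85.60246168909312 [-0.53  0.53  1.46  0.    1.16  1.04]
```

View pics/wrist12.png

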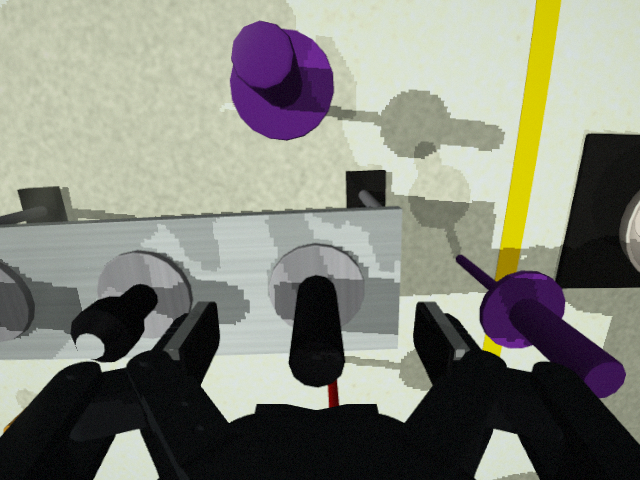

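The rod stands upright in its slot and is free of the jaws, with its handle at (317,330) and its collar at (316,285). I will raise the arm.

Emit:
{"method": "send_rows", "body": {"rows": [[0,[-0.7,0,0],[0,0,0]],[0,[-1.5,0,0],[0,0,0]],[0,[-2,0,0],[0,0,0]],[0,[-2,0,0],[0,0,0]],[0,[-2,0,0],[0,0,0]],[0,[-2,0,0],[0,0,0]],[0,[-2,0,0],[0,0,0]],[0,[-1.5,0,0],[0,0,0]],[0,[-1,0,0],[0,0,0]],[0,[0,0,0],[0,0,0]],[0,[0,0,0],[0,0,0]],[0,[0,0,0],[0,0,0]]]}}

```text
time_s: 16.27
position: [542.2, -275.5, 271.1]
tcp_rot: [-0.707, -0.0, 0.708, 0.0]
force: [-0.7, -0.1, -0.1]
width: 85.4
```

```bash
python3 snap.py 13 wrist scene top
python3 - <<'E'
import cv2
a=cv2.imread("pics/scene13.png")[185:395,150:480];cv2.imwrite("pics/c13.png",cv2.resize(a,None,fx=2.4,fy=2.4,interpolation=2))
E
```

```text
16.4167 [ 542.31 -275.57  271.28] [-0. -0. -1.  0. -1.  0. -1. -0.  0.] [0.53 0.09 0.56] 85.53296221430844 [-0.53  0.41  1.28  0.    1.45  1.04]
```

View pics/c13.png

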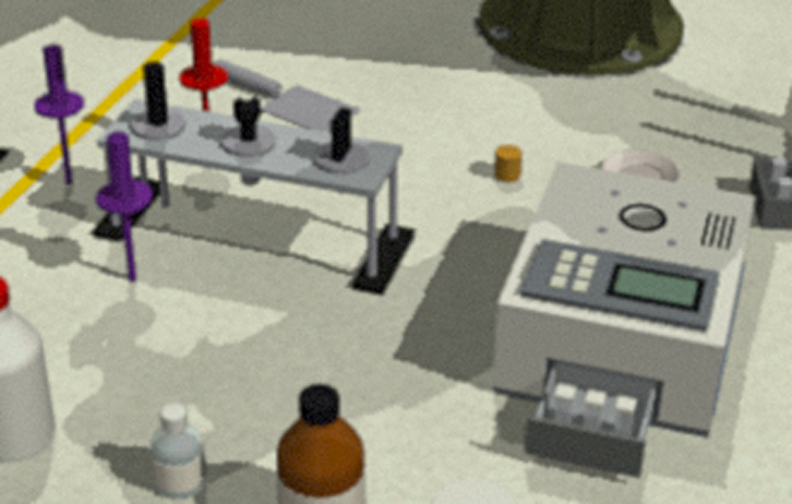

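View pics/top13.png

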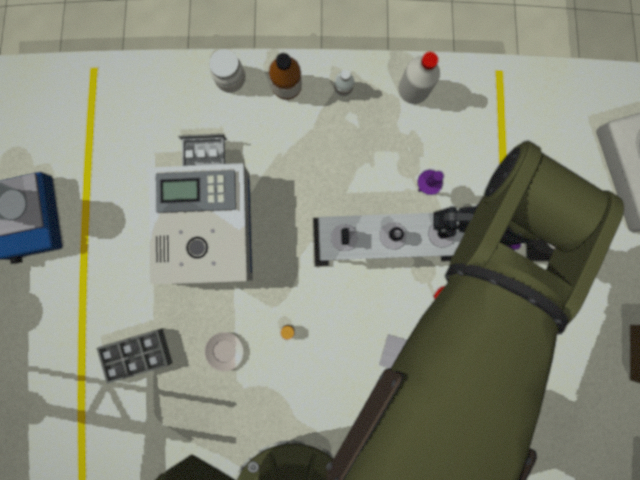

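View pics/wrist13.png

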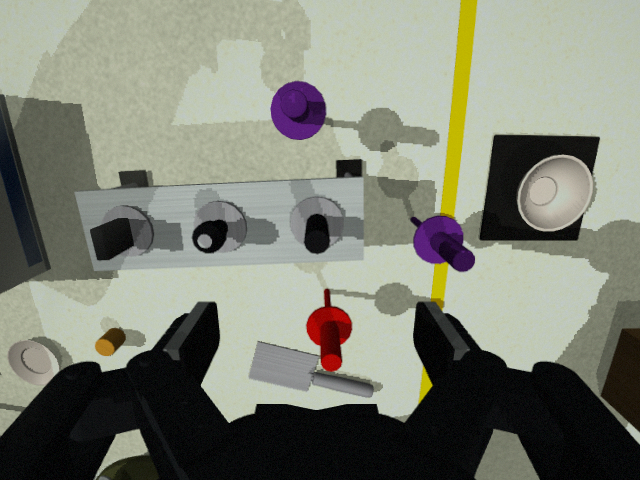

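```bash
python3 -c "
from workcell import workorder
print(workorder.sign_off())"
```

```text
the job is handed in; nothing more can be done
None
```

The sample tray is out, and the release rod is hanging upright in the rack slot it came from. I took the black round-handled rod from the end slot and pushed it down through the hole to about 62 mm below the photometer's top. After the tray sprang out, I put the rod back, opened the gripper and raised the arm clear. I handed the job in at about 16.4 s.

- **Rod and tray:** the final pictures show the collar flat on the rack and the rod upright. The tray looks fully out in the scene and top views, though I did not measure how far.
- **Gripper and force:** the wrist force read about zero with the gripper open and clear of everything. The highest reading at the ends of my moves was about 5 N, when I seated the rod.
- **Camera disagreement:** the cameras disagreed by 2–5 mm on where the rod and hole were. I mostly used the wrist camera, and both fits had enough play. No check failed.

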